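Restock the matching gel pot and hang its bin

ROBOT

A 6-joint arm with a two-finger parallel gripper is mounted at the origin on the work surface. World frame = base frame: x ahead of the robot, y to its left, z up, the work surface at z = 0. Lengths are in m, angles in rad, forces in N, time in s.
With the tool pointing down it reaches from about 0.4 to 0.825 m from the base axis. Payload 7 kg.
Tool frame: the origin (TCP) lies midway between the tips of the shut fingers; the grasp point (between the pads) lies 19 mm behind it; z points along the fingers, y is the line along which they close (so a half turn about z gives the same grasp; the last joint's range is limited). The gripper opens to 88 mm and grips with 3 to 60 N. Pads are 19 mm wide; open, the fingers measure 130 mm over their backs; the gripper's body (78 mm by 193 mm) begins 47 mm behind the grasp point.
Start: joints at [-0.876, 0.359, 0.012, 0, -1.224, -0.288], TCP at [0.267, -0.62, 0.205] pointing down, gripper open.
Joint ranges: [-3.07, 3.07], [-1.43, 2.12], [-1.02, 1.25], [-3.03, 1.67], [-3.05, -0], [-3.03, 3.03]. Speed limits (rad/s): [2.39, 2.39, 3.01, 3.14, 3.14, 3.14].

INTERFACE

Orientations are given as [roll, pitch, yaw] about the fixed x, y, z axes, in that order (R = Rz(yaw) Ry(pitch) Rx(roll)).
In Python, from station import telemetry, eyes, ticket, recognise, trace gives the robot as it stands. The module is installed in compiled form; this text tells all that it offers.
- The arm moves only by the tool servo_tool, never from a script. Its argument "series" is a list that holds one entry, the list of rows, each a list of 4 numbers: the shift along the tool's x, y, z in mm, then the turn about the tool's z in rad. In form: [[[x, y, z, roll], ...]]. A call has exactly 10 rows; each row shifts and turns the commanded pose from where the row before left it, along the tool's axes as they then stand; what a row does not reach is not made up. A row lasts 1/12 s, in which the tool goes at most 41.7 mm and 7.16 degrees, less where a joint would pass 70% of its speed; a pose out of reach is approached as far as the arm can. A call is refused whole if a number of a shift passes 41.7 or a number of a turn 0.125, either way. A call with a gripper value outside its range is refused whole. "claw" is the gripper's target within -1 to 1 (shut at 1, half-way at 0, fully open at -1), set as the call begins (left out, the last holds). The fingers move at their own pace and stop on an object; "grip_force" is the grip in N (left out, the last holds). Time passes only in rows, so rows that do not move let the fingers close, or fill a call up. It gives the time, the measured TCP pose, the force, the opening and the grip force at its end, in the units of the state.
- telemetry.get_state(): the state, without advancing time (a new reading comes with each control period).
- eyes.grab_frame(name): name is "side" or "top" or "wrist"; returns the picture (384x512x3 uint8, red, green, blue); there is no depth.
- eyes.calibration(name): a dict with "mtx" (3x3 intrinsics, pixels), "rvec" (rotation vector, rad) and "tvec" (3), from world to camera coordinates, as OpenCV has them. Camera axes: x right, y down, z forward; pixel columns grow to the right and rows downward; lengths in m; the calibration is good to about 2 mm. The wrist camera is an equidistant fisheye: a pixel r from the principal point sees the ray r / f radians off the axis. A picture is of the moment at which its call begins: read the wrist's pose just before it. calibration takes no time and is no camera call; for the wrist camera it gives the pose at the moment of the call.
- ticket.job_done(): hands the job in; it is judged then, once.
Trained networks look in the newest picture that a camera, given by its name, has taken for a name from the list of things; names that differ only in an ending like _2 or _b are one class to them, and where a whole thing is asked for, a point or a joint stands for the part that bears it (a point fixed in the world has none). Each returns a list of dicts, best first, with "conf" (0 to 1); they miss things now and then, are a little off and sometimes report something else, mostly with a low value. They report only what shows in the picture. A call takes as long as a camera call. They do not tell look-alikes from the thing itself.
- recognise(camera, name): "position" ([x, y, z] in m, in world coordinates, good to about 4 mm: the middle of the surface that is visible of it).
- trace(camera, name): "mask" (384x512 bool, what is visible of it).
The state is a dict: "t": time; "q": joint angles; "qd": joint speeds; "joint_efforts": joint torques, N m; "eef_pos": TCP position; "ee_rot": TCP orientation; "force": force on the tool from outside, world axes, zero at the start; "moment": the same for the moment, N m; "width": finger opening in m; "gripper_force": force on a finger pad.
Only numpy, scipy, OpenCV 4.12 (cv2) and the standard library are available. Lean on these libraries where they do the work, as an engineer would, in place of code of your own. Each camera call takes 0.05 s, during which the arm holds its last target. There are 200 camera calls.

TASK

One used-up pot without a lid stands on the white dish: find the full lidded gel pot of exactly the same diameter on the grey mat and stand it upright in the empty grey bin on the desk. Then lift the bin over the rail of the louvred stand and hook its lip on the rail, between the two bins that hang there, so that it hangs securely by its lip with the pot in it. Leave the other pots, the bottles, the empties and the hung bins where they are.

Things in the scene. Friction and masses are not known exactly. Their poses are not given: they have to be found in the camera images.
- bin: grey open bin on the desk, the only one not on the stand. Sizes in mm: outside 110 (x) by 60 (y), walls 3 thick, 45 high; inside 104 by 54, floor 3 up; 0.12 kg. Origin: centre of underside. The lip is at its back (+x end): the back wall rises to 55 and a 3 mm plate (underside 52 up) reaches 14 out behind it, then turns down 13, leaving a pocket 11 wide, open below
- bin_lip (a point): the middle of the pocket under the bin's lip, at its roof: 60.5 mm along +x and 52 mm up from the bin's origin; moves with the bin
- stand: fixed louvred desk stand 332 mm wide (y); origin on the desk below the rail's middle. Front is its -x side, turned roughly to the robot; bins hang there, lips hooked over the rail. Posts end level with the rail's top; nothing behind the rail is taller. A round stop bar, 44 mm below the rail's top and 2.5 mm further forward than the rail, holds the bottoms of hung bins back
- rail_mid (a point): middle of the rail's top edge, 150 mm above the desk; y along the rail, -x to the stand's front. The rail is a flat upright strip 4 mm thick, 24 high, 300 long, centred on this point. A hung bin's lip roof rests on this edge (its underside is then 98 mm up); its back settles 0 to 7 mm ahead of the rail and it may droop a few degrees
- hung_left: a bin of the same kind but 80 mm long, 60 wide, already hooked on the rail at the +y side of its middle (centre 97 to 107 mm from it), with small foam buffers in it; loose, top 153 mm above the desk; origin at the centre of its underside. Must stay.
- hung_right: a bin of the same kind but 80 mm long, 60 wide, already hooked on the rail at the -y side of its middle (centre 97 to 107 mm from it), with small metal caps in it; loose, top 153 mm above the desk; origin at the centre of its underside. Must stay.
- pot_small: full gel pot, white with a black screw lid of the same diameter: a plain upright cylinder 32 mm across and 48 mm high, about 0.08 kg, on the grey mat. Origin at the centre of its underside. The three pots differ only in diameter (32, 39, 46 mm).
- pot_medium: full gel pot, white with a black screw lid of the same diameter: a plain upright cylinder 39 mm across and 48 mm high, about 0.08 kg, on the grey mat. Origin at the centre of its underside. The three pots differ only in diameter (32, 39, 46 mm).
- pot_large: full gel pot, white with a black screw lid of the same diameter: a plain upright cylinder 46 mm across and 48 mm high, about 0.08 kg, on the grey mat. Origin at the centre of its underside. The three pots differ only in diameter (32, 39, 46 mm).
- empty_small: used-up pot without a lid, white, open at the top, 32 mm across and 36 mm high; origin at the centre of its underside. One of the three empties stands on the white dish and is the sample, the other two on the steel tray. Stays where it is.
- empty_medium: used-up pot without a lid, white, open at the top, 39 mm across and 36 mm high; origin at the centre of its underside. One of the three empties stands on the white dish and is the sample, the other two on the steel tray. Stays where it is.
- empty_large: used-up pot without a lid, white, open at the top, 46 mm across and 36 mm high; origin at the centre of its underside. One of the three empties stands on the white dish and is the sample, the other two on the steel tray. Stays where it is.
- dish_mid (a point): top centre of the fixed round white dish, 90 mm across and 4 mm high, that carries the sample empty
- mat: fixed flat grey mat 180 (x) by 160 (y) by 4 mm; origin at the centre of its underside; the three full pots and the cleanser bottle stand on it
- cleanser: white cleanser bottle, 36 mm across and 150 mm high, loose, on the mat among the pots; origin at the centre of its underside. A bystander.
- water: clear water bottle, 62 mm across and 210 mm high, loose, on the desk between the bin and the stand; origin at the centre of its underside. A bystander.
- curing_lamp: fixed white nail-curing lamp, an arch 200 (x) by 180 (y) by 97 mm high; origin at the centre of its underside
Mind the look-alikes: they are no part of the job. Leave any yellow look-alike of the empty_small alone.

How it is judged:
On the way, in this order (a step that is already met when the one before it is completed fails the run):
1. the full pot that matches the sample stands upright in the bin, let go, while the bin is still upright on the desk (((horizontal distance between empty_small and dish_mid below 0.03 m and (x of pot_small in the frame of bin between -0.045 and 0.045 m and y of pot_small in the frame of bin between -0.02 and 0.02 m and z of pot_small in the frame of bin between -0.005 and 0.015 m and angle between the z axis of pot_small and the z axis of bin, either way round below 0.15 rad) and distance of each of pot_medium, pot_large from where it was at the start of the episode below 0.03 m) or (horizontal distance between empty_medium and dish_mid below 0.03 m and (x of pot_medium in the frame of bin between -0.045 and 0.045 m and y of pot_medium in the frame of bin between -0.02 and 0.02 m and z of pot_medium in the frame of bin between -0.005 and 0.015 m and angle between the z axis of pot_medium and the z axis of bin, either way round below 0.15 rad) and distance of each of pot_small, pot_large from where it was at the start of the episode below 0.03 m) or (horizontal distance between empty_large and dish_mid below 0.03 m and (x of pot_large in the frame of bin between -0.045 and 0.045 m and y of pot_large in the frame of bin between -0.02 and 0.02 m and z of pot_large in the frame of bin between -0.005 and 0.015 m and angle between the z axis of pot_large and the z axis of bin, either way round below 0.15 rad) and distance of each of pot_small, pot_medium from where it was at the start of the episode below 0.03 m)) and height (world z) of bin below 0.02 m and contact force between the fingers and anything else below 0.1 N and angle between bin's own z axis and vertical below 0.1 rad), for 0.2 s.
2. the bin hangs by its lip on the rail between the two hung bins, the pot in it (((horizontal distance between empty_small and dish_mid below 0.03 m and (x of pot_small in the frame of bin between -0.045 and 0.045 m and y of pot_small in the frame of bin between -0.02 and 0.02 m and z of pot_small in the frame of bin between -0.005 and 0.015 m and angle between the z axis of pot_small and the z axis of bin, either way round below 0.15 rad) and distance of each of pot_medium, pot_large from where it was at the start of the episode below 0.03 m) or (horizontal distance between empty_medium and dish_mid below 0.03 m and (x of pot_medium in the frame of bin between -0.045 and 0.045 m and y of pot_medium in the frame of bin between -0.02 and 0.02 m and z of pot_medium in the frame of bin between -0.005 and 0.015 m and angle between the z axis of pot_medium and the z axis of bin, either way round below 0.15 rad) and distance of each of pot_small, pot_large from where it was at the start of the episode below 0.03 m) or (horizontal distance between empty_large and dish_mid below 0.03 m and (x of pot_large in the frame of bin between -0.045 and 0.045 m and y of pot_large in the frame of bin between -0.02 and 0.02 m and z of pot_large in the frame of bin between -0.005 and 0.015 m and angle between the z axis of pot_large and the z axis of bin, either way round below 0.15 rad) and distance of each of pot_small, pot_medium from where it was at the start of the episode below 0.03 m)) and x of bin_lip in the frame of rail_mid between -0.008 and 0.008 m and y of bin_lip in the frame of rail_mid between -0.04 and 0.04 m and z of bin_lip in the frame of rail_mid between -0.006 and 0.006 m and angle between bin's own z axis and vertical below 0.2 rad and angle between the x axis of bin and the x axis of stand, either way round below 0.2 rad), for 0.2 s.
At the end, for the whole second after the job is handed in: Bin released, at rest, hung by its lip: pocket roof within 6 mm (height), 8 mm (fore-aft), 40 mm (along) of the rail's top middle, under 0.2 rad off upright and square; the pot matching the dish's empty stands in it (0.15 rad); other pots, empties, hung bins and bottles within 30 mm of their starts (all of step 2 and linear speed of bin below 0.02 m/s and distance of each of hung_left, hung_right, cleanser, water, empty_small, empty_medium, empty_large from where it was at the start of the episode below 0.03 m); the robot touches nothing.
It fails at once if a bystander (hung bin, bottle or empty) is moved by more than 30 mm (distance of any of hung_left, hung_right, cleanser, water, empty_small, empty_medium, empty_large from where it was at the start of the episode above 0.03 m).
It fails at once if a full pot that does not match the sample is moved by more than 30 mm ((distance of pot_small from where it was at the start of the episode above 0.03 m and horizontal distance between empty_small and dish_mid above 0.03 m) or (distance of pot_medium from where it was at the start of the episode above 0.03 m and horizontal distance between empty_medium and dish_mid above 0.03 m) or (distance of pot_large from where it was at the start of the episode above 0.03 m and horizontal distance between empty_large and dish_mid above 0.03 m)).
It fails at once if the bin is tipped by more than 0.6 rad (angle between bin's own z axis and vertical above 0.6 rad).
It also fails if it takes over 61 s, if anything falls off the work surface, if the arm or the gripper's body presses on something with over 40 N, if the wrist force passes 120 N, or if a joint passes its speed limit or range.

## Working session

There is one attempt and no reset: what is moved stays moved. The work goes in short steps, Python scripts to look and compute and a tool call to move; the robot and the scene stay as the last step left them, time stands still between calls to the robot, and variables do not carry over. Pictures are saved under pics/ and viewed, at most 13 in all, crops included, and the job is handed in when it is done.

Besides the shell and the picture viewer there is one more tool, called after "Call:" by a JSON object that holds its "method" and its "body". servo_tool: Moves the arm, as the interface text tells. Its arguments: {"type":"object","properties":{"series":{"type":"array"},"claw":{"type":"number"},"grip_force":{"type":"number"}},"required":["series"]}

```bash
mkdir -p pics
cat > h.py <<'E'
import numpy as np, cv2
from station import telemetry, eyes, ticket, recognise, trace
E
python3 - <<'E'
from h import *
for c in ("top","side"):
    im=eyes.grab_frame(c); cv2.imwrite(f"pics/{c}0.png",im[:,:,::-1])
    k=eyes.calibration(c);print(c,np.round(k["mtx"],1).tolist(),np.round(k["rvec"],3),np.round(k["tvec"],3))
    for n in "bin stand rail_mid hung_left hung_right pot_small pot_medium pot_large empty_small empty_medium empty_large cleanser water curing_lamp mat".split():
        try: r=recognise(c,n)
        except Exception as e: print(n,e); continue
        print(n,[(np.round(d["position"],3).tolist(),round(d["conf"],2)) for d in r[:3]])
print(telemetry.get_state())
E
```

```text
top [[362.6, 0.0, 253.4], [0.0, 362.6, 191.8], [0.0, 0.0, 1.0]] [ 2.213 -2.163  0.096] [-0.012  0.53   0.992]
bin [([0.49, 0.098, 0.011], 0.87)]
stand [([0.726, -0.212, 0.008], 0.6)]
rail_mid [([0.722, -0.208, 0.005], 0.98)]
hung_left [([0.659, -0.101, 0.12], 0.81)]
hung_right [([0.625, -0.298, 0.124], 0.85)]
pot_small [([0.533, 0.263, 0.049], 0.71)]
pot_medium [([0.442, 0.343, 0.05], 0.48)]
pot_large [([0.427, 0.262, 0.051], 0.86)]
empty_small []
empty_medium [([0.656, 0.071, 0.014], 0.44)]
empty_large [([0.714, 0.306, 0.017], 0.64), ([0.53, 0.264, 0.045], 0.52)]
cleanser [([0.513, 0.36, 0.097], 0.8), ([0.486, -0.104, 0.144], 0.32)]
water [([0.484, -0.104, 0.142], 0.92)]
curing_lamp [([0.378, -0.389, 0.097], 0.74)]
mat [([0.477, 0.313, 0.001], 0.76), ([0.516, 0.358, 0.098], 0.64)]
side [[430.7, 0.0, 252.8], [0.0, 430.7, 190.8], [0.0, 0.0, 1.0]] [ 0.981 -2.405  1.115] [0.358 0.334 0.978]
bin [([0.492, 0.09, 0.024], 0.88), ([0.619, -0.29, 0.121], 0.27)]
stand [([0.69, -0.18, 0.054], 0.93), ([0.707, 0.305, 0.022], 0.5)]
rail_mid [([0.688, -0.187, 0.051], 0.86)]
hung_left [([0.656, -0.0
[... 531 characters left out ...]
mat [([0.466, 0.314, 0.002], 0.64)]
{'t': 1.6, 'q': array([-8.75872038e-01,  3.58614525e-01,  1.18745772e-02, -8.26459597e-06,
       -1.22407162e+00, -2.88106406e-01]), 'qd': array([-0.00124708,  0.00125216, -0.00027036, -0.00155235,  0.00036964,
       -0.00045656]), 'joint_efforts': array([ 1.08022602e-04, -5.82368731e+01,  2.93288755e+01,  7.00217128e+00,
        1.24461213e-02,  8.74636982e-06]), 'eef_pos': array([ 0.26706844, -0.61989041,  0.20473927]), 'ee_rot': array([ 3.14157584e+00,  3.12283678e-06, -2.73477758e+00]), 'force': array([-0.74160639,  0.10498616, -0.03884594]), 'moment': array([ 0.00949755,  0.04280653, -0.04499905]), 'gripper_force': 0.0, 'width': 0.08752759715401545}
```

View pics/top0.png

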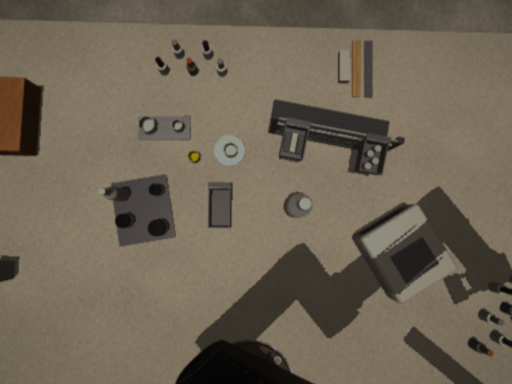

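View pics/side0.png

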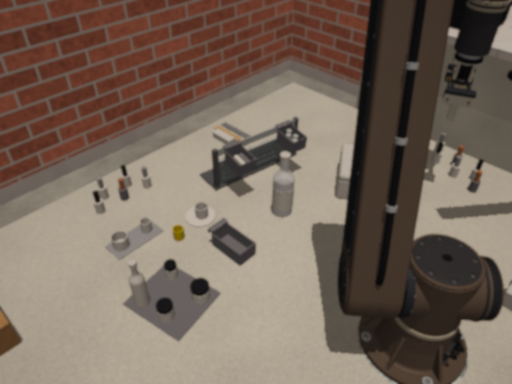

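The top view shows the dish empty at (230,150), tray empties at (148,125) and (178,126), and the lidded pots at (157,189), (124,220) and (158,228). In the side view the dish empty is at (201,211). I'll compare diameters next.

```bash
cat >> h.py <<'E'
def ray(c,px,z):
    "world point of pixel at height z (pinhole cameras)"
    k=eyes.calibration(c);R=cv2.Rodrigues(np.array(k["rvec"],float))[0];t=np.ravel(k["tvec"])
    d=R.T@np.linalg.inv(k["mtx"])@np.array([px[0],px[1],1.]);o=-R.T@t
    return o+d*(z-o[2])/d[2]
E
python3 - <<'E'
from h import *
im=cv2.imread("pics/top0.png"); a=cv2.resize(im[110:175,130:250],None,fx=6,fy=6,interpolation=cv2.INTER_CUBIC)
cv2.imwrite("pics/c1.png",a)
s=cv2.imread("pics/side0.png"); 
A=cv2.resize(s[190:260,100:220],None,fx=5,fy=5,interpolation=cv2.INTER_CUBIC);B=cv2.resize(im[165:245,265-165:180],None,fx=4,fy=4,interpolation=cv2.INTER_CUBIC)
cv2.imwrite("pics/c2.png",A)
for n in ("pot_small","pot_medium","pot_large"):
  for c in("top","side"):
    eyes.grab_frame(c)
    for d in trace(c,n)[:3]:
      m=np.array(d["mask"]); v,u=np.nonzero(m)
      print(n,c,round(d["conf"],2),u.min(),u.max(),v.min(),v.max(),m.sum())
for n in ("empty_small","empty_medium","empty_large"):
    eyes.grab_frame("side")
    for d in trace("side",n)[:3]:
      m=np.array(d["mask"]); v,u=np.nonzero(m)
      print(n,"side",round(d["conf"],2),u.min(),u.max(),v.min(),v.max(),m.sum())
# rail, bin pixels
for p in [(272,122),(388,140)]: print("rail?",ray("top",p,.15))
for p,z in [((230,150),.04),((148,125),.036),((178,126),.036)]: print(ray("top",p,z))
for p,z in [((201,211),.022),((120,241),.018),((146,226),.018)]: print("s",ray("side",p,z))
E
```

```text
pot_small top 0.59 268 404 99 149 3269
pot_small top 0.47 150 162 184 194 115
pot_small side 0.56 164 177 260 279 230
pot_medium top 0.77 115 134 213 227 236
pot_medium top 0.16 280 309 117 159 966
pot_medium side 0.96 155 173 297 322 393
pot_medium side 0.55 223 255 139 176 823
pot_large top 0.74 148 167 219 235 269
pot_large side 0.63 189 210 277 304 483
empty_small side 0.63 139 151 217 232 173
empty_small side 0.53 172 183 224 240 170
empty_medium side 0.53 194 207 202 218 197
empty_large side 0.74 190 208 277 303 425
empty_large side 0.52 110 128 231 250 304
empty_large side 0.41 195 208 202 218 188
rail? [ 0.69401815 -0.04139186  0.15      ]
rail? [ 0.65604469 -0.32900617  0.15      ]
[0.64262015 0.0666872  0.04      ]
[0.7080547  0.29635136 0.036     ]
[0.70733481 0.21314847 0.036     ]
s [0.64188883 0.07237044 0.022     ]
s [0.71139809 0.30326918 0.018     ]
s [0.70894644 0.21976278 0.018     ]
```

View pics/c1.png

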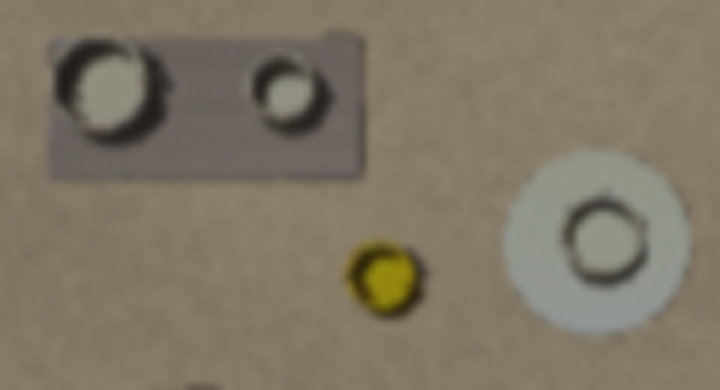

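View pics/c2.png

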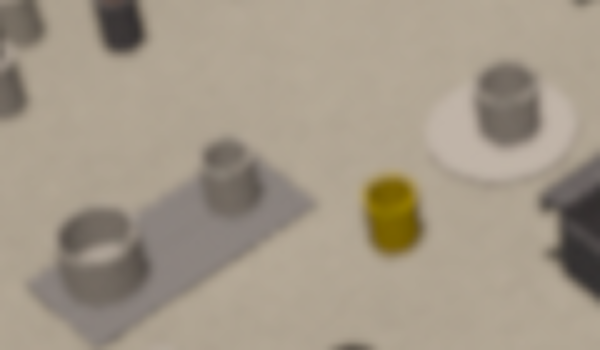

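The dish is 188 px wide for 90 mm in the top crop. The empty on it is about 82 px, which makes it 39 mm (medium). The side crop agrees at about 38 mm. The tray holds the large and small empties, and the yellow pot is a decoy. So the target is pot_medium, near (0.44, 0.35).

Call:
{"method": "servo_tool", "body": {"series": [[[0,0,-25,0.1017],[0,0,-25,0.1017],[0,0,-25,0.1017],[0,0,-25,0.1017],[-20,36,0,0],[-20,36,0,0],[-20,36,0,0],[-20,36,0,0],[-20,36,0,0],[-20,36,0,0]]], "claw": -0.4, "grip_force": 15}}

```text
t: 3.33
eef_pos: [0.3875, -0.4022, 0.305]
ee_rot: [-3.141, 0.001, 3.141]
force: [1.4, 0.2, 0.3]
width: 0.0617
gripper_force: 0.0
```

Call:
{"method": "servo_tool", "body": {"series": [[[-20,36,0,0],[-20,36,0,0],[-20,36,0,0],[-20,36,0,0],[-20,36,0,0],[-20,36,0,0],[0,40,0,0],[0,40,0,0],[0,40,0,0],[0,40,0,0]]]}}

```text
t: 4.17
eef_pos: [0.5067, -0.026, 0.305]
ee_rot: [3.141, 0.0, 3.142]
force: [0.8, 0.5, -0.1]
width: 0.0616
gripper_force: 0.0
```

Call:
{"method": "servo_tool", "body": {"series": [[[8,38,0,0],[8,38,0,0],[8,38,0,0],[8,38,0,0],[8,38,0,0],[8,38,0,0],[8,38,0,0],[8,38,0,0],[8,30,0,0],[0,0,0,0]]]}}

```text
t: 5.0
eef_pos: [0.4339, 0.3105, 0.3041]
ee_rot: [3.141, -0.0, -3.138]
force: [0.6, -0.5, -0.3]
width: 0.061
gripper_force: 0.0
```

```bash
cat >> h.py <<'E'
def wproj(P,k=None):
    "pixels of world points in the wrist (equidistant) camera"
    k=k or eyes.calibration("wrist");R=cv2.Rodrigues(np.array(k["rvec"],float))[0]
    c=(R@np.atleast_2d(P).T).T+np.ravel(k["tvec"]); r=np.hypot(c[:,0],c[:,1]);th=np.arctan2(r,c[:,2])
    M=k["mtx"];return np.c_[M[0][2]+M[0][0]*th*c[:,0]/r, M[1][2]+M[1][1]*th*c[:,1]/r]
def wray(px,z,k=None):
    k=k or eyes.calibration("wrist");R=cv2.Rodrigues(np.array(k["rvec"],float))[0];M=k["mtx"]
    v=np.array([(px[0]-M[0][2])/M[0][0],(px[1]-M[1][2])/M[1][1]]);th=np.hypot(*v)
    d=R.T@np.r_[np.sin(th)*v/th,np.cos(th)];o=-R.T@np.ravel(k["tvec"])
    return o+d*(z-o[2])/d[2]
E
python3 - <<'E'
from h import *
s=telemetry.get_state();print(s["t"],s["eef_pos"],s["ee_rot"],s["q"],s["width"])
im=eyes.grab_frame("wrist"); cv2.imwrite("pics/w1.png",im[:,:,::-1]); k=eyes.calibration("wrist")
print("cam",-cv2.Rodrigues(np.array(k["rvec"]))[0].T@np.ravel(k["tvec"]))
for n in ("pot_medium","pot_large","pot_small","cleanser","bin"):
    for d in recognise("wrist",n)[:2]: print(n,np.round(d["position"],3),round(d["conf"],2),np.round(wproj(d["position"],k)))
E
```

```text
5.0 [0.43388347 0.31050898 0.30413677] [ 3.14135191e+00 -3.91186702e-04 -3.13824850e+00] [ 9.88496801e-01  7.34570204e-02 -1.32287971e-01 -4.68953556e-04
 -1.36506696e+00 -2.55585322e+00] 0.061035540372233965
cam [0.35351329 0.30856424 0.48449459]
pot_medium [0.435 0.351 0.054] 0.58 [[284. 157.]]
pot_large [0.423 0.265 0.052] 0.9 [[225. 149.]]
pot_small [0.52  0.273 0.052] 0.67 [[232. 211.]]
cleanser [0.505 0.363 0.1  ] 0.63 [[294. 213.]]
bin [0.491 0.088 0.023] 0.69 [[127. 188.]]
```

View pics/w1.png

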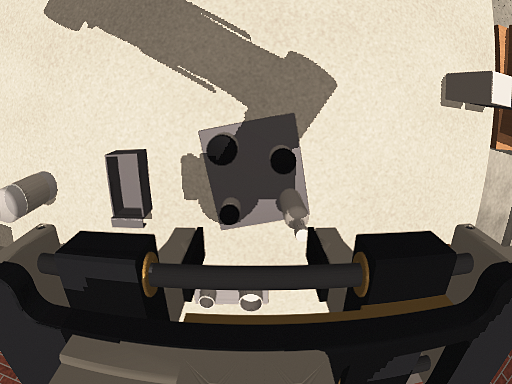

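The wrist view shows the medium lid at (283,160), the large at (221,149), the small at (230,212), the cleanser at (293,208) and the bin at (128,183). Next I'll refine the pot and bin.

Run:
```python
from h import *
k=eyes.calibration("wrist"); im=eyes.grab_frame("wrist")
def lid(c):
    g=im.astype(int).sum(2); m=(g<45).astype(np.uint8); n,l,s,ce=cv2.connectedComponentsWithStats(m)
    j=l[c[1],c[0]]; return s[j],ce[j]
for n,c in (("med",(283,160)),("large",(221,149)),("small",(230,213))):
    s,ce=lid(c); print(n,s,ce,np.round(wray(ce,.052,k),4))
d=trace("wrist","pot_medium")[0]["mask"]; v,u=np.nonzero(d); print(u.min(),u.max(),v.min(),v.max())
b=np.array(trace("wrist","bin")[0]["mask"]).astype(np.uint8)
cnt=max(cv2.findContours(b,0,2)[0],key=cv2.contourArea)[:,0]
# project at several heights, minimal rect
for z in (0.0,.045):
    P=np.array([wray(p,z,k)[:2] for p in cnt],np.float32); print(z,cv2.minAreaRect(P*1000),P.min(0),P.max(0))
eyes.grab_frame("top")
b=np.array(trace("top","bin")[0]["mask"]).astype(np.uint8)
cnt=max(cv2.findContours(b,0,2)[0],key=cv2.contourArea)[:,0]
P=np.array([ray("top",p,.045)[:2] for p in cnt],np.float32); print("top",cv2.minAreaRect(P*1000))
```

```text
med [274 147  25  26 490] [286.33469388 159.38571429] [0.4401 0.3523 0.052 ]
large [     0      0    512    384 177387] [253.09368218 180.23899722] [0.4723 0.3028 0.052 ]
small [223 204  20  20 295] [232.57966102 213.33220339] [0.5259 0.2704 0.052 ]
272 298 144 172
0.0 ((503.26507568359375, 81.82095336914062), (89.3430404663086, 150.84274291992188), 87.65705108642578) [0.42793757 0.03457676] [0.5773617  0.12553076]
0.045 ((489.4710998535156, 102.56143188476562), (81.05745697021484, 136.85369873046875), 87.65705108642578) [0.42112944 0.05969861] [0.5566961  0.14221762]
top ((491.61041259765625, 93.21957397460938), (122.16922760009766, 62.146507263183594), 1.3394832611083984)
```

Call:
{"method": "servo_tool", "body": {"series": [[[-4,37,10,0],[0,3,35,0],[0,0,40,0],[0,0,40,0],[0,0,40,0],[0,0,35,0],[0,0,25,0],[0,0,0,0],[0,0,0,0],[0,0,0,0]]]}}

```text
t: 6.38
eef_pos: [0.4401, 0.347, 0.0815]
ee_rot: [3.14, 0.002, -3.141]
force: [1.0, 0.4, 0.4]
width: 0.061
gripper_force: 0.0
```

Run:
```python
from h import *
s=telemetry.get_state();print(s["t"],s["eef_pos"],s["ee_rot"])
im=eyes.grab_frame("wrist"); cv2.imwrite("pics/w2.png",im[:,:,::-1]); k=eyes.calibration("wrist")
for n in ("pot_medium","cleanser","pot_large"):
    for d in recognise("wrist",n)[:1]: print(n,np.round(d["position"],3),round(d["conf"],2))
p=s["eef_pos"]; print(wproj([p,[p[0],p[1],.052]],k))
```

```text
6.3833 [0.44009672 0.34698424 0.08153999] [ 3.14017478e+00  1.64893305e-03 -3.14131514e+00]
pot_medium [0.434 0.356 0.05 ] 0.56
cleanser [0.496 0.364 0.075] 0.74
pot_large [0.422 0.266 0.054] 0.85
[[254.01636068 226.27039947]
 [254.01117467 210.2798192 ]]
```

View pics/w2.png

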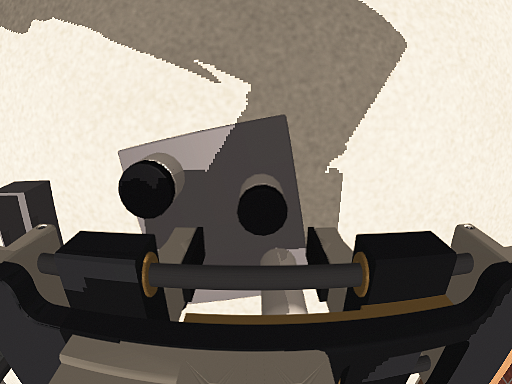

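The lid is centred at (262,210), against (254,210) for the TCP, so I need about 6 mm more in +y. Then I'll descend and grip.

Call:
{"method": "servo_tool", "body": {"series": [[[0,6,0,0],[0,0,10,0],[0,0,15,0],[0,0,15,0],[0,0,10,0],[0,0,5,0],[0,0,0,0],[0,0,0,0],[0,0,0,0],[0,0,0,0]]]}}

```text
t: 7.42
eef_pos: [0.4394, 0.3526, 0.0255]
ee_rot: [3.141, 0.001, -3.141]
force: [-0.3, 0.2, 0.2]
width: 0.0614
gripper_force: 0.0
```

Call:
{"method": "servo_tool", "body": {"series": [[[0,0,0,0],[0,0,0,0],[0,0,0,0],[0,0,0,0],[0,0,0,0],[0,0,0,0],[0,0,-10,0],[0,0,-20,0],[0,0,-35,0],[0,0,-35,0]]], "claw": 1, "grip_force": 15}}

```text
t: 8.25
eef_pos: [0.4384, 0.351, 0.1255]
ee_rot: [-3.139, -0.002, 3.142]
force: [0.5, 0.7, -1.0]
width: 0.0379
gripper_force: 15.0
```

Call:
{"method": "servo_tool", "body": {"series": [[[-4,-35,-10,0],[-4,-35,-10,0],[-4,-35,-10,0],[-4,-35,-10,0],[0,0,0,-0.125],[0,0,0,-0.125],[0,0,0,-0.125],[0,0,0,-0.125],[0,0,0,-0.125],[0,0,0,-0.125]]]}}

```text
t: 9.08
eef_pos: [0.4549, 0.2118, 0.1654]
ee_rot: [3.142, 0.0, -2.386]
force: [-0.8, -0.3, -1.0]
width: 0.0382
gripper_force: 15.0
```

Call:
{"method": "servo_tool", "body": {"series": [[[0,0,0,-0.125],[0,0,0,-0.125],[0,0,0,-0.125],[0,0,0,-0.125],[0,0,0,-0.125],[0,0,0,-0.125],[0,0,0,-0.071],[20,-10,0,0],[20,-10,0,0],[0,0,0,0]]]}}

```text
t: 9.92
eef_pos: [0.4755, 0.1699, 0.1652]
ee_rot: [3.141, -0.001, -1.571]
force: [-0.4, -0.3, -1.0]
width: 0.038
gripper_force: 15.0
```

Run:
```python
from h import *
s=telemetry.get_state();print(s["t"],s["eef_pos"],s["ee_rot"])
im=eyes.grab_frame("wrist"); cv2.imwrite("pics/w3.png",im[:,:,::-1]); k=eyes.calibration("wrist")
for n in ("bin","pot_medium"):
    for d in recognise("wrist",n)[:1]: print(n,np.round(d["position"],3),round(d["conf"],2))
```

```text
9.9167 [0.47545986 0.16992029 0.16523416] [ 3.14130563e+00 -6.35193754e-04 -1.57141698e+00]
bin [0.491 0.092 0.004] 0.84
pot_medium [0.471 0.166 0.193] 0.86
```

View pics/w3.png

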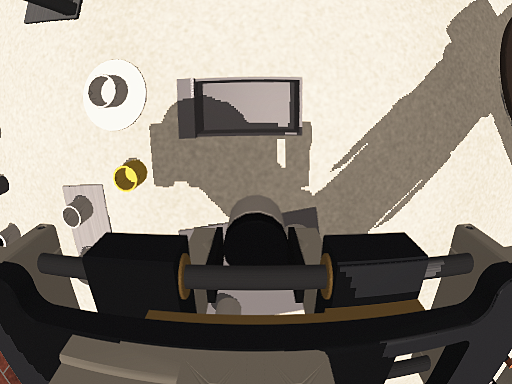

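The bin rim's front corners are at about (302,78) and (303,135), and the lip's outer corners at about (178,79) and (178,138).

Run:
```python
from h import *
k=eyes.calibration("wrist")
for p,z in (((302,77.5),.045),((303,134.5),.045),((178,79),.055),((178,138),.055),((298,82),.045),((297,130),.045)): print(p,np.round(wray(p,z,k),4))
```

```text
(302, 77.5) [0.4278 0.0669 0.045 ]
(303, 134.5) [0.4258 0.1251 0.045 ]
(178, 79) [0.5498 0.0674 0.055 ]
(178, 138) [0.5518 0.1265 0.055 ]
(298, 82) [0.4318 0.0716 0.045 ]
(297, 130) [0.4321 0.1206 0.045 ]
```

Call:
{"method": "servo_tool", "body": {"series": [[[36,-3,0,0],[37,-3.5,0,0],[0,0,0,0],[0,0,15,0],[0,0,30,0],[0,0,30,0],[0,0,20,0],[0,0,0,0],[0,0,0,0],[0,0,0,0]]]}}

```text
t: 10.9
eef_pos: [0.4824, 0.0998, 0.0711]
ee_rot: [-3.14, 0.0, -1.57]
force: [0.2, -0.0, -0.8]
width: 0.038
gripper_force: 15.0
```

Call:
{"method": "servo_tool", "body": {"series": [[[0,0,10,0],[0,0,10,0],[0,0,10,0],[0,0,8,0],[0,0,4,0],[0,0,2,0],[0,0,0,0],[0,0,0,0],[0,0,0,0],[0,0,0,0]]]}}

```text
t: 11.73
eef_pos: [0.4838, 0.0993, 0.0293]
ee_rot: [-3.137, 0.001, -1.569]
force: [-1.0, -7.3, 15.3]
width: 0.0387
gripper_force: 15.0
```

Contact came a bit early, with 15 N up and 7 N sideways. I'll look before letting go.

Run:
```python
from h import *
s=telemetry.get_state();print(s["t"],s["eef_pos"],s["ee_rot"],s["force"])
im=eyes.grab_frame("wrist"); k=eyes.calibration("wrist")
t=eyes.grab_frame("side")
for n in ("bin","pot_medium"):
  for c in ("wrist","side"):
    for d in recognise(c,n)[:2]: print(n,c,np.round(d["position"],3),round(d["conf"],2))
a=cv2.resize(im[100:340,130:400],(540,480)); b=cv2.resize(t[200:280,190:270],(240,240),interpolation=cv2.INTER_CUBIC)
o=np.zeros((480,780,3),np.uint8);o[:,:540]=a;o[:240,540:]=b;cv2.imwrite("pics/w4.png",o[:,:,::-1])
```

```text
11.7333 [0.48383747 0.09930727 0.02931396] [-3.13709125e+00  6.91293632e-04 -1.56909041e+00] [-1.0147467  -7.31058893 15.32100796]
bin wrist [0.487 0.076 0.04 ] 0.73
bin side [0.477 0.109 0.03 ] 0.98
pot_medium wrist [0.48  0.091 0.071] 0.96
pot_medium wrist [ 0.702 -0.072  0.006] 0.47
pot_medium side [0.477 0.119 0.052] 0.64
```

View pics/w4.png

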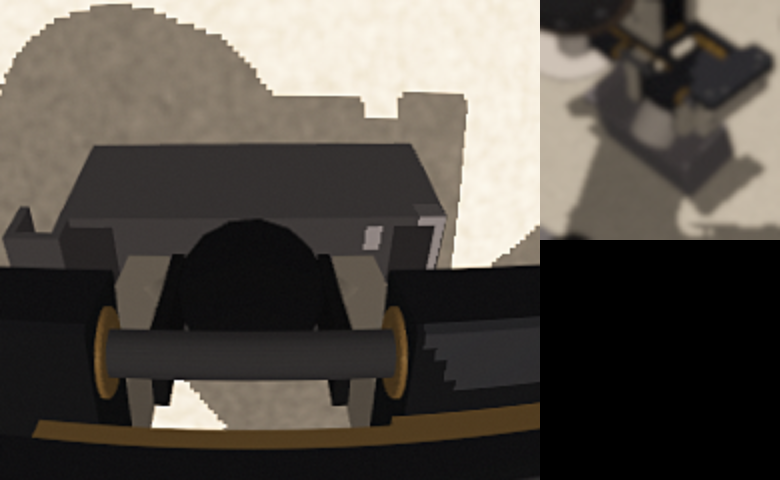

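Run:
```python
from h import *
k=eyes.calibration("wrist")
f=lambda x,y:(130+x/2,100+y/2)
for n,p,zs in (("bot-x",f(412,145),(0,.01)),("bot+x",f(93,145),(0,.01)),("top-x",f(444,215),(.045,.055,.035)),("top+x",f(63,217),(.045,)),("lid-y",f(255,218),(.055,.059,.052)),("lidL",f(182,280),(.055,)),("lidR",f(325,280),(.055,))):
    for z in zs: print(n,z,np.round(wray(p,z,k),4))
```

```text
bot-x 0 [0.4238 0.0698 0.    ]
bot-x 0.01 [0.4266 0.0673 0.01  ]
bot+x 0 [0.5422 0.07   0.    ]
bot+x 0.01 [0.5394 0.0675 0.01  ]
top-x 0.045 [0.4244 0.0806 0.045 ]
top-x 0.055 [0.428  0.0768 0.055 ]
top-x 0.035 [0.4208 0.0844 0.035 ]
top+x 0.045 [0.5411 0.0815 0.045 ]
lid-y 0.055 [0.4824 0.0775 0.055 ]
lid-y 0.059 [0.4824 0.0759 0.059 ]
lid-y 0.052 [0.4824 0.0786 0.052 ]
lidL 0.055 [0.5036 0.0969 0.055 ]
lidR 0.055 [0.4619 0.0969 0.055 ]
```

The bin seems tipped, with its -y side up and the pot pushed up in the grip. I'll raise it, let it settle and re-measure.

Call:
{"method": "servo_tool", "body": {"series": [[[0,0,-4,0],[0,0,-4,0],[0,0,-6,0],[0,0,-8,0],[0,0,-10,0],[0,0,-10,0],[0,0,-15,0],[0,0,0,0],[0,0,0,0],[0,0,0,0]]]}}

```text
t: 12.87
eef_pos: [0.4814, 0.0992, 0.0827]
ee_rot: [-3.142, 0.0, -1.571]
force: [-0.3, -0.4, -2.0]
width: 0.0389
gripper_force: 15.0
```

Run:
```python
from h import *
s=telemetry.get_state();print(s["t"],s["eef_pos"],s["ee_rot"],s["force"],s["width"])
im=eyes.grab_frame("wrist"); k=eyes.calibration("wrist")
t=eyes.grab_frame("side")
for n in ("bin","pot_medium"):
  for c in ("wrist","side"):
    for d in recognise(c,n)[:1]: print(n,c,np.round(d["position"],3),round(d["conf"],2))
a=cv2.resize(im[60:300,130:400],(450,400)); b=cv2.resize(t[190:290,170:255],(340,400),interpolation=cv2.INTER_CUBIC)
cv2.imwrite("pics/w5.png",np.hstack([a,b])[:,:,::-1])
kk=eyes.calibration("side");print(-cv2.Rodrigues(np.array(kk["rvec"]))[0].T@np.ravel(kk["tvec"]))
```

```text
12.8667 [0.48138282 0.09921514 0.08270222] [-3.14157684e+00  3.46702242e-04 -1.57066984e+00] [-0.26659571 -0.44919628 -2.01177013] 0.03894219271161563
bin wrist [0.495 0.092 0.01 ] 0.67
bin side [0.486 0.098 0.024] 0.8
pot_medium wrist [0.634 0.07  0.006] 0.62
pot_medium side [0.47  0.119 0.107] 0.77
[-0.11153037  0.63077642  0.88587317]
```

View pics/w5.png

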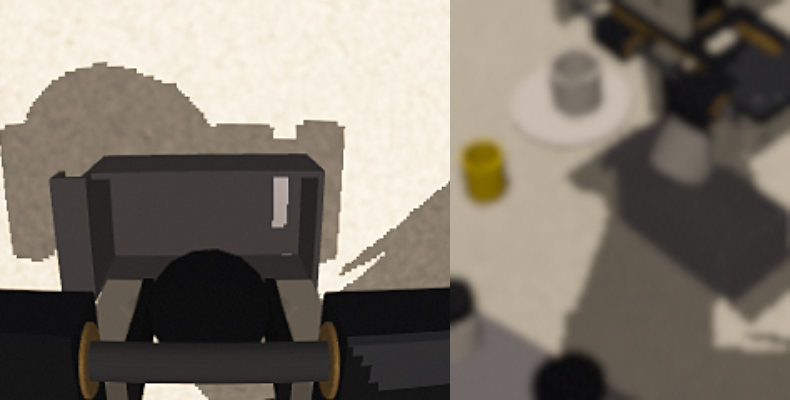

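The side crop shows the pot leaning in the grip, with its bottom towards +y. It swung during the fast move. The bin is flat again. I'll set the pot down on the free desk at y≈0.18 to right it, then regrip harder and move more gently.

Call:
{"method": "servo_tool", "body": {"series": [[[0,0,-10,0],[-5,0,0,0],[-10,0,0,0],[-14,0,0,0],[-16,0,0,0],[-16,0,0,0],[-14,0,0,0],[-10,0,0,0],[-5,0,0,0],[0,0,5,0]]]}}

```text
t: 14.0
eef_pos: [0.4821, 0.1908, 0.0883]
ee_rot: [-3.14, 0.001, -1.569]
force: [0.1, 0.1, -1.0]
width: 0.0384
gripper_force: 15.0
```

Call:
{"method": "servo_tool", "body": {"series": [[[0,0,10,0],[0,0,12,0],[0,0,10,0],[0,0,8,0],[0,0,5,0],[0,0,4,0],[0,0,3,0],[0,0,2,0],[0,0,0,0],[0,0,0,0]]]}}

```text
t: 14.83
eef_pos: [0.4817, 0.1892, 0.0339]
ee_rot: [-3.141, 0.0, -1.571]
force: [0.6, 0.8, -0.9]
width: 0.0387
gripper_force: 15.0
```

Call:
{"method": "servo_tool", "body": {"series": [[[0,0,2,0],[0,0,2,0],[0,0,2,0],[0,0,2,0],[0,0,1,0],[0,0,1,0],[0,0,1,0],[0,0,1,0],[0,0,0,0],[0,0,0,0]]], "grip_force": 5}}

```text
t: 15.67
eef_pos: [0.4816, 0.1891, 0.0217]
ee_rot: [3.142, -0.0, -1.571]
force: [-0.8, 0.1, -0.4]
width: 0.0385
gripper_force: 5.0
```

Call:
{"method": "servo_tool", "body": {"series": [[[0,0,1,0],[0,0,1,0],[0,0,1,0],[0,0,1,0],[0,0,1,0],[0,0,1,0],[0,0,1,0],[0,0,0,0],[0,0,0,0],[0,0,0,0]]]}}

```text
t: 16.5
eef_pos: [0.4816, 0.1891, 0.0148]
ee_rot: [-3.142, 0.0, -1.571]
force: [0.1, -0.6, -0.6]
width: 0.0389
gripper_force: 5.0
```

Run:
```python
from h import *
s=telemetry.get_state();print(s["t"],s["eef_pos"],s["force"],s["width"])
im=eyes.grab_frame("wrist"); k=eyes.calibration("wrist"); cv2.imwrite("pics/x.png",im[:,:,::-1])
m=(im.astype(int).sum(2)<45)
for c in ("wrist","side"):
    if c=="side": eyes.grab_frame("side")
    for d in recognise(c,"pot_medium")[:2]: print(c,np.round(d["position"],3),round(d["conf"],2))
d=trace("wrist","pot_medium")
if d:
    v,u=np.nonzero(d[0]["mask"]);print(u.min(),u.max(),v.min(),v.max())
x,y,_=s["eef_pos"]
for z in (.048,.058): print(z,wproj([[x,y-.0195,z],[x-.0195,y,z],[x+.0195,y,z]],k).round(1).tolist())
```

```text
16.5 [0.48160069 0.18913346 0.01479512] [ 0.1402132  -0.56336384 -0.6050287 ] 0.038877989306325245
wrist [0.477 0.183 0.056] 0.71
side [0.472 0.213 0.042] 0.51
219 291 209 266
0.048 [[255.1, 218.0], [289.7, 249.7], [220.5, 249.8]]
0.058 [[255.1, 225.6], [291.7, 258.6], [218.5, 258.7]]
```

Call:
{"method": "servo_tool", "body": {"series": [[[0,0,1,0],[0,0,1,0],[0,0,1,0],[0,0,1,0],[0,0,1,0],[0,0,1,0],[0,0,1,0],[0,0,0,0],[0,0,0,0],[0,0,0,0]]], "grip_force": 3}}

```text
t: 17.58
eef_pos: [0.4816, 0.1891, 0.0078]
ee_rot: [-3.142, -0.0, -1.571]
force: [0.4, -0.3, -1.4]
width: 0.0387
gripper_force: 3.0
```

Call:
{"method": "servo_tool", "body": {"series": [[[0,0,0,0],[0,0,0,0],[0,0,0,0],[0,0,0,0],[0,0,0,0],[0,0,0,0],[0,0,0,0],[0,0,0,0],[0,0,0,0],[0,0,0,0]]], "claw": -0.35}}

```text
t: 18.42
eef_pos: [0.4816, 0.1891, 0.0078]
ee_rot: [-3.142, -0.0, -1.571]
force: [-0.5, 0.1, -0.2]
width: 0.0594
gripper_force: 0.0
```

Run:
```python
from h import *
s=telemetry.get_state();print(s["t"],s["eef_pos"],s["force"],s["width"])
im=eyes.grab_frame("wrist"); k=eyes.calibration("wrist"); 
t=eyes.grab_frame("side"); 
d=trace("side","pot_medium")
for e in d[:2]:
    v,u=np.nonzero(e["mask"]);print("side",e["conf"],u.min(),u.max(),v.min(),v.max())
eyes.grab_frame("wrist");d=trace("wrist","pot_medium")
for e in d[:2]:
    v,u=np.nonzero(e["mask"]);print("wrist",e["conf"],u.min(),u.max(),v.min(),v.max())
x,y,_=s["eef_pos"]
for z in (.048,.038): print(z,wproj([[x,y-.0195,z],[x-.0195,y,z],[x+.0195,y,z]],k).round(1).tolist())
print(wproj([[x,y-.0195,.0]],k))
# column profile through the pot
print([int(a) for a in im[150:270:3,255].astype(int).sum(1)])
a=cv2.resize(im[120:300,150:360],(420,360)); b=cv2.resize(t[200:290,130:220],(360,360),interpolation=cv2.INTER_CUBIC)
cv2.imwrite("pics/w6.png",np.hstack([a,b])[:,:,::-1])
```

```text
18.4167 [0.48157867 0.18908197 0.00778638] [-0.50630158  0.11183708 -0.22081182] 0.05935383353467539
side 0.55 192 208 256 277
wrist 0.94 223 287 227 313
wrist 0.41 0 78 16 130
0.048 [[255.1, 223.3], [291.1, 255.8], [219.1, 255.9]]
0.038 [[255.0, 215.9], [289.2, 247.2], [221.0, 247.3]]
[[254.93406486 194.27999935]]
[365, 354, 343, 347, 362, 367, 379, 378, 368, 360, 363, 362, 357, 357, 361, 371, 370, 352, 348, 356, 360, 358, 341, 350, 356, 370, 285, 286, 291, 288, 291, 291, 289, 386, 0, 27, 30, 35, 35, 101]
```

View pics/w6.png

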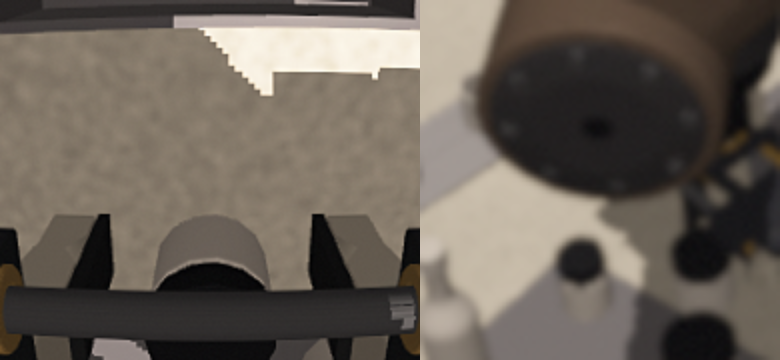

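The pot now stands upright: base edge at row 227 and lid edge at row 252 in the wrist picture, column 255.

Run:
```python
from h import *
k=eyes.calibration("wrist")
print(wray((255,227),0,k),wray((255,252),.048,k),wray((150+155/2,263),.03,k),wray((150+270/2,263),.03,k))
```

```text
[0.48155029 0.19341686 0.        ] [0.48163385 0.18647174 0.048     ] [0.4985951  0.20446796 0.03      ] [0.46306719 0.20455889 0.03      ]
```

Call:
{"method": "servo_tool", "body": {"series": [[[0,0,-3,0],[-6,0,0,0],[-8,0,0,0],[-7,0,0,0],[-3,0,0,0],[0,0,0,0],[0,0,0,0],[0,0,0,0],[0,0,0,0],[0,0,0,0]]]}}

```text
t: 19.5
eef_pos: [0.4815, 0.2129, 0.0108]
ee_rot: [3.142, -0.0, -1.571]
force: [-0.7, 0.5, 0.5]
width: 0.0594
gripper_force: 0.0
```

Call:
{"method": "servo_tool", "body": {"series": [[[0,0,0,0],[0,0,0,0],[0,0,0,0],[0,0,0,0],[0,0,0,0],[0,0,0,0],[0,0,-3,0],[0,0,-8,0],[0,0,-12,0],[0,0,-14,0]]], "claw": 1, "grip_force": 35}}

```text
t: 20.33
eef_pos: [0.4811, 0.2128, 0.0482]
ee_rot: [3.141, -0.001, -1.571]
force: [-0.1, 0.8, 0.0]
width: 0.0383
gripper_force: 35.0
```

Call:
{"method": "servo_tool", "body": {"series": [[[0,0,-14,0],[0,0,-12,0],[0,0,-8,0],[4,0,-4,0],[9,0,0,0],[14,0,0,0],[16,0,0,0],[16,0,0,0],[16,0,0,0],[14,0,0,0]]]}}

```text
t: 21.17
eef_pos: [0.4806, 0.1215, 0.085]
ee_rot: [3.14, -0.001, -1.572]
force: [0.0, -0.1, -0.5]
width: 0.0381
gripper_force: 35.0
```

Call:
{"method": "servo_tool", "body": {"series": [[[12,0,0,0],[8,0,0,0],[4,0,0,0],[2,0,0,0],[0,0,0,0],[0,0,0,0],[0,0,0,0],[0,0,0,0],[0,0,0,0],[0,0,0,0]]]}}

```text
t: 22.0
eef_pos: [0.4816, 0.0984, 0.0857]
ee_rot: [3.142, -0.0, -1.57]
force: [0.4, 0.1, -0.1]
width: 0.0382
gripper_force: 35.0
```

Run:
```python
from h import *
s=telemetry.get_state();print(s["t"],s["eef_pos"],s["ee_rot"],s["force"],s["width"])
im=eyes.grab_frame("wrist"); k=eyes.calibration("wrist"); cv2.imwrite("pics/x2.png",im[:,:,::-1])
for d in trace("wrist","pot_medium")[:2]:
    v,u=np.nonzero(d["mask"]);print("wrist",d["conf"],u.min(),u.max(),v.min(),v.max())
x,y,z=s["eef_pos"]
print([int(a) for a in im[180:262:2,255].astype(int).sum(1)])
print("base, lid lower, lid top -y edge", wproj([[x,y-.0195,z-.011],[x,y-.0195,z+.025],[x,y-.0195,z+.037]],k).round(1).tolist())
b=np.array(trace("wrist","bin")[0]["mask"]).astype(np.uint8); v,u=np.nonzero(b);print("bin mask",u.min(),u.max(),v.min(),v.max())
ix,iy=.482,.0965
print(wproj([[ix-.055,iy-.03,.045],[ix-.055,iy-.03,0],[ix+.069,iy-.03,.055]],k).round(1).tolist())
```

```text
22.0 [0.4815614  0.09839887 0.08572836] [ 3.14156721e+00 -1.77096074e-05 -1.57004594e+00] [ 0.44361995  0.05056962 -0.13944252] 0.03821291020457023
wrist 0.69 221 289 192 265
[190, 189, 189, 188, 186, 189, 194, 290, 291, 289, 285, 289, 292, 290, 292, 455, 0, 28, 25, 35, 46, 45, 36, 41, 36, 45, 42, 40, 32, 45, 39, 40, 38, 36, 36, 37, 42, 43, 36, 40, 34]
base, lid lower, lid top -y edge [[255.0, 192.9], [255.1, 212.5], [255.1, 220.9]]
bin mask 161 323 153 237
[[325.3, 165.9], [314.1, 155.2], [162.5, 169.2]]
```

The pot is upright this time, with edges within 1 px of prediction. Now I'll lower it into the bin.

Call:
{"method": "servo_tool", "body": {"series": [[[3,0,4,0],[0,0,8,0],[0,0,12,0],[0,0,14,0],[0,0,12,0],[0,0,8,0],[0,0,5,0],[0,0,3,0],[0,0,2,0],[0,0,0,0]]]}}

```text
t: 22.98
eef_pos: [0.4816, 0.0951, 0.0177]
ee_rot: [3.142, -0.0, -1.571]
force: [0.1, 0.5, -0.6]
width: 0.0379
gripper_force: 35.0
```

Call:
{"method": "servo_tool", "body": {"series": [[[0,0,1,0],[0,0,1,0],[0,0,1,0],[0,0,0,0],[0,0,0,0],[0,0,0,0],[0,0,0,0],[0,0,0,0],[0,0,0,0],[0,0,0,0]]]}}

```text
t: 23.82
eef_pos: [0.4816, 0.0951, 0.0148]
ee_rot: [-3.142, 0.0, -1.571]
force: [-1.1, 0.1, -1.8]
width: 0.0381
gripper_force: 35.0
```

Call:
{"method": "servo_tool", "body": {"series": [[[0,0,0,0],[0,0,0,0],[0,0,0,0],[0,0,0,0],[0,0,0,0],[0,0,-10,0],[0,0,-20,0],[0,0,-30,0],[0,0,-35,0],[0,0,-35,0]]], "claw": -0.1, "grip_force": 20}}

```text
t: 24.65
eef_pos: [0.481, 0.0947, 0.1459]
ee_rot: [3.14, -0.001, -1.571]
force: [0.8, 0.0, 0.6]
width: 0.048
gripper_force: 0.0
```

Run:
```python
from h import *
s=telemetry.get_state();print(s["t"],s["eef_pos"],s["force"],s["width"])
im=eyes.grab_frame("wrist"); k=eyes.calibration("wrist"); cv2.imwrite("pics/x3.png",im[:,:,::-1])
for n in ("pot_medium","bin","stand","rail_mid","hung_left","hung_right","water"):
    for d in recognise("wrist",n)[:1]: print(n,np.round(d["position"],3),round(d["conf"],2))
    for d in trace("wrist",n)[:1]:
        v,u=np.nonzero(d["mask"]);print("   ",u.min(),u.max(),v.min(),v.max())
print([int(a) for a in im[180:262:2,255].astype(int).sum(1)])
print("base, lid lower, lid top -y edge", wproj([[.4816,.0951-.0195,z] for z in(.003,.039,.051)],k).round(1).tolist())
# stand from top camera
t=eyes.grab_frame("top"); cv2.imwrite("pics/top1.png",t[:,:,::-1])
for n in ("hung_left","hung_right","stand"):
  for d in trace("top",n)[:1]:
    c=max(cv2.findContours(np.array(d["mask"]).astype(np.uint8),0,2)[0],key=cv2.contourArea)[:,0]
    P=np.array([ray("top",p,.15)[:2] for p in c],np.float32)*1000; print(n,d["conf"],cv2.minAreaRect(P),cv2.boxPoints(cv2.minAreaRect(P)).round().tolist())
```

```text
24.65 [0.4809793  0.09472889 0.14592668] [0.77963068 0.02692447 0.581826  ] 0.04804921507467383
pot_medium [0.477 0.093 0.051] 0.95
    235 273 157 202
bin [0.503 0.096 0.025] 0.89
    180 309 147 215
stand [ 0.701 -0.058  0.049] 0.59
    0 79 22 72
rail_mid [ 0.704 -0.059  0.047] 0.62
    0 78 23 72
hung_left [ 0.652 -0.068  0.121] 0.58
    0 100 0 28
hung_right [0.433 0.241 0.046] 0.6
water [ 0.49  -0.084  0.022] 0.56
[37, 38, 40, 35, 39, 39, 41, 44, 37, 37, 43, 26, 131, 134, 128, 187, 274, 353, 367, 374, 384, 368, 359, 359, 362, 360, 354, 371, 372, 344, 355, 359, 345, 353, 366, 379, 366, 370, 359, 369, 373]
base, lid lower, lid top -y edge [[259.0, 153.8], [259.2, 160.3], [259.3, 162.8]]
hung_left 0.62 ((654.7577514648438, -97.94282531738281), (60.013427734375, 99.32157135009766), 78.46568298339844) [[600.0, -117.0], [697.0, -137.0], [709.0, -78.0], [612.0, -59.0]]
hung_right 0.64 ((621.349365234375, -288.7606201171875), (71.2900390625, 102.57381439208984), 77.29780578613281) [[563.0, -312.0], [664.0, -335.0], [679.0, -265.0], [579.0, -243.0]]
stand 0.96 ((687.6160888671875, -181.15206909179688), (292.9622497558594, 88.2362289428711), 80.0550308227539) [[619.0, -318.0], [706.0, -333.0], [756.0, -44.0], [669.0, -29.0]]
```

The pot stands in the bin. I'll turn to yaw 0, which puts the camera on the stand side, and open to straddle the bin.

Call:
{"method": "servo_tool", "body": {"series": [[[0,0,0,-0.125],[0,0,0,-0.125],[0,0,0,-0.125],[0,0,0,-0.125],[0,0,0,-0.125],[0,0,0,-0.125],[0,0,0,-0.125],[0,0,0,-0.125],[0,0,0,-0.125],[0,0,0,-0.125]]], "claw": -1}}

```text
t: 26.43
eef_pos: [0.4816, 0.0951, 0.1448]
ee_rot: [-3.142, -0.0, -0.314]
force: [1.2, 0.7, -0.1]
width: 0.0878
gripper_force: 0.0
```

Call:
{"method": "servo_tool", "body": {"series": [[[0,0,0,-0.125],[0,0,0,-0.125],[0,0,0,-0.071],[0,0,0,0],[0,0,0,0],[0,0,0,0],[0,0,0,0],[0,0,0,0],[0,0,0,0],[0,0,0,0]]]}}

```text
t: 27.27
eef_pos: [0.4816, 0.0951, 0.1447]
ee_rot: [3.142, 0.0, -0.0]
force: [-0.5, -0.4, 0.2]
width: 0.0873
gripper_force: 0.0
```

Run:
```python
from h import *
s=telemetry.get_state();print(s["t"],s["eef_pos"],s["ee_rot"],s["q"].round(2),s["width"])
im=eyes.grab_frame("wrist"); k=eyes.calibration("wrist"); cv2.imwrite("pics/x4.png",im[:,:,::-1])
b=np.array(trace("wrist","bin")[0]["mask"]).astype(np.uint8); v,u=np.nonzero(b);print("bin mask",u.min(),u.max(),v.min(),v.max())
for r in sorted(set([v.min()+4,v.min()+12,v.min()+25,v.min()+40])): print(r,u[v==r].min(),u[v==r].max())
ix,iy=.482,.0955
for p in ([ix+.069,iy-.03,.055],[ix+.069,iy+.03,.055],[ix+.055,iy+.03,.045],[ix+.055,iy-.03,.045],[ix,iy+.03,.045],[ix,iy-.03,.045]): print(wproj([p],k).round(1).tolist())
```

```text
27.2667 [0.48155819 0.09510721 0.14474384] [ 3.14158134e+00  3.95043922e-05 -4.70358916e-05] [ 0.6   0.1  -0.47 -0.   -0.99  0.97] 0.08726092539294207
bin mask 222 289 111 234
115 223 289
123 222 289
136 225 287
151 225 287
[[288.4, 113.7]]
[[221.9, 113.7]]
[[223.3, 128.0]]
[[287.0, 127.9]]
[[224.7, 183.9]]
[[285.7, 183.9]]
```

The bin sits within 1–2 px of prediction. I'll descend and grip it.

Call:
{"method": "servo_tool", "body": {"series": [[[2,0,10,0],[0,0,20,0],[0,0,25,0],[0,0,25,0],[0,0,20,0],[0,0,15,0],[0,0,10,0],[0,0,5,0],[0,0,3,0],[0,0,0,0]]]}}

```text
t: 28.2
eef_pos: [0.4834, 0.095, 0.0112]
ee_rot: [3.141, 0.001, 0.0]
force: [-0.1, -0.7, -0.3]
width: 0.0876
gripper_force: 0.0
```

Call:
{"method": "servo_tool", "body": {"series": [[[0,0,0,0],[0,0,0,0],[0,0,0,0],[0,0,0,0],[0,0,0,0],[0,0,0,0],[0,0,-2,0],[0,0,-3,0],[0,0,-5,0],[0,0,-8,0]]], "claw": 1, "grip_force": 35}}

```text
t: 29.03
eef_pos: [0.483, 0.0948, 0.0297]
ee_rot: [3.141, 0.001, 0.0]
force: [1.2, -0.5, -2.3]
width: 0.0598
gripper_force: 35.0
```

Call:
{"method": "servo_tool", "body": {"series": [[[0,0,-12,0],[0,0,-18,0],[0,0,-25,0],[0,0,-30,0],[0,0,-30,0],[0,0,-25,0],[0,0,-20,0],[0,0,-14,0],[5,0,-6,0],[12,4,0,0]]]}}

```text
t: 29.87
eef_pos: [0.501, 0.0917, 0.212]
ee_rot: [-3.139, -0.003, 0.002]
force: [-0.8, -0.4, -2.6]
width: 0.0597
gripper_force: 35.0
```

Call:
{"method": "servo_tool", "body": {"series": [[[18,8,0,0],[20,14,0,0],[18,18,0,0],[14,22,0,0],[10,25,0,0],[8,25,0,0],[6,25,0,0],[3,25,0,0],[0,25,0,0],[0,25,0,0]]]}}

```text
t: 30.7
eef_pos: [0.5976, -0.1227, 0.2078]
ee_rot: [3.142, 0.003, 0.0]
force: [0.4, 0.8, -1.2]
width: 0.0596
gripper_force: 35.0
```

Call:
{"method": "servo_tool", "body": {"series": [[[0,22,0,0],[0,18,0,0],[0,12,0,0],[0,8,0,0],[0,4,0,0.02],[0,0,0,0.04],[0,0,0,0.055],[0,0,0,0.04],[0,0,0,0.02],[0,0,0,0]]]}}

```text
t: 31.53
eef_pos: [0.5978, -0.1842, 0.2096]
ee_rot: [-3.141, 0.0, -0.175]
force: [0.4, -0.2, -2.3]
width: 0.0594
gripper_force: 35.0
```

Run:
```python
from h import *
s=telemetry.get_state();print(s["t"],s["eef_pos"],s["ee_rot"],s["force"],s["width"])
im=eyes.grab_frame("wrist"); k=eyes.calibration("wrist"); cv2.imwrite("pics/x5.png",im[:,:,::-1])
for n in ("stand","hung_left","hung_right","bin"):
    for d in trace("wrist",n)[:2]:
        v,u=np.nonzero(d["mask"]);print(n,round(d["conf"],2),u.min(),u.max(),v.min(),v.max())
yw=s["ee_rot"][2]; x=np.array([np.cos(yw),np.sin(yw),0]);y=np.array([-x[1],x[0],0]);o=s["eef_pos"]-[0,0,.0115]
g=lambda a,b,c:o+a*x+b*y+[0,0,c]
print("lip",wproj([g(.069,-.03,.055),g(.069,.03,.055),g(.055,-.03,.045)],k).round(1).tolist())
R=lambda b:np.array([.679,-.202,.15])+b*y
print("rail guess",wproj([R(-.15),R(-.05),R(0),R(.05),R(.15)],k).round(1).tolist())
cv2.imwrite("pics/w7.png",cv2.resize(im,(800,600))[:,:,::-1])
```

```text
31.5333 [ 0.59779652 -0.18421782  0.20958789] [-3.14144086e+00  2.30873358e-04 -1.74864350e-01] [ 0.38727202 -0.16544028 -2.2814134 ] 0.059426100867909774
stand 0.65 79 442 27 111
hung_left 0.84 109 193 93 196
hung_right 0.58 329 413 93 194
bin 0.65 190 318 125 313
lip [[320.2, 127.9], [191.3, 127.8], [314.9, 153.5]]
rail guess [[427.1, 108.5], [321.7, 99.6], [259.8, 98.0], [197.5, 99.1], [89.9, 107.5]]
```

View pics/w7.png

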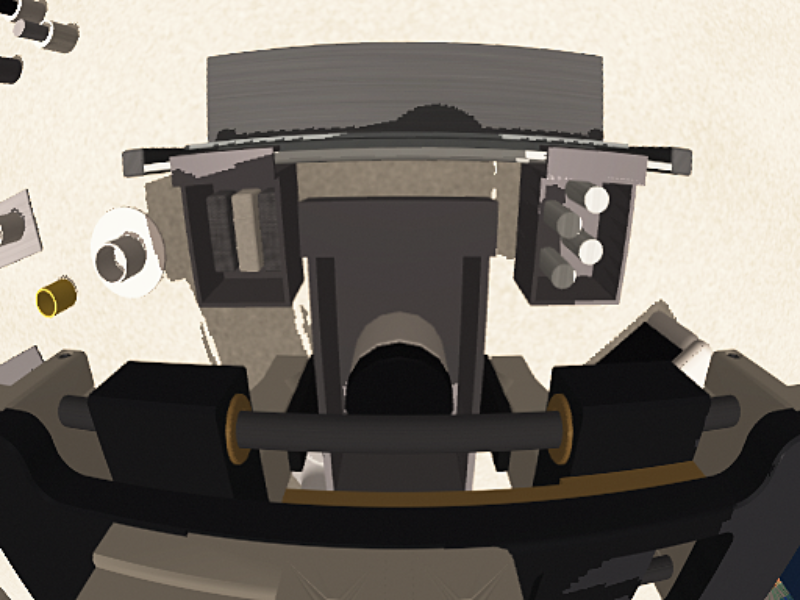

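The bin lip is at row ~128 (200 in the scaled view) and square to the rail, with the pot upright. The hung bins are clear on both sides, and the rail is the band around row 97 (150 scaled). I'll profile it numerically.

Run:
```python
from h import *
im=cv2.imread("pics/x5.png").astype(int).sum(2); k=eyes.calibration("wrist")
print("rows 80..")
for c in (200,225,256,290,320): print(c,im[80:112,c].tolist())
s=telemetry.get_state();yw=s["ee_rot"][2]; x=np.array([np.cos(yw),np.sin(yw),0]);y=np.array([-x[1],x[0],0])
for dx in (-.004,0,.004,.008):
    r=np.array([.679,-.202,.15])+dx*x
    print(dx,"top front/back edges",wproj([r-.002*x,r+.002*x],k)[:,1].round(1),"rail bottom front",wproj([r-.002*x-[0,0,.024]],k)[:,1].round(1),"bar r3 centre",wproj([r-.0025*x-[0,0,.044]],k)[:,1].round(1))
# hung outlines columns
for r in (98,104,110,130): print(r,[i for i in range(80,440) if abs(im[r,i+1]-im[r,i-1])>90])
```

```text
rows 80..
200 [336, 147, 151, 121, 119, 151, 494, 559, 598, 53, 190, 223, 217, 216, 210, 202, 382, 366, 357, 362, 342, 322, 304, 201, 370, 360, 369, 379, 381, 376, 373, 372]
225 [345, 137, 124, 137, 148, 201, 229, 235, 113, 198, 221, 211, 215, 206, 222, 356, 369, 359, 367, 359, 317, 303, 244, 328, 379, 379, 375, 376, 368, 373, 367, 371]
256 [130, 130, 133, 126, 188, 225, 235, 183, 134, 217, 212, 213, 208, 189, 296, 386, 376, 371, 375, 336, 310, 271, 266, 393, 377, 381, 378, 380, 381, 383, 398, 388]
290 [133, 137, 133, 125, 145, 238, 229, 193, 131, 214, 212, 211, 211, 197, 289, 376, 375, 371, 371, 376, 291, 281, 271, 363, 379, 369, 368, 375, 379, 378, 366, 371]
320 [316, 266, 103, 122, 114, 213, 440, 182, 167, 136, 202, 211, 212, 210, 201, 282, 371, 369, 364, 369, 365, 321, 263, 296, 407, 399, 387, 368, 356, 358, 357, 362]
-0.004 top front/back edges [105.5 100.5] rail bottom front [105.] bar r3 centre [105.2]
0 top front/back edges [100.5  95.6] rail bottom front [100.5] bar r3 centre [101.]
0.004 top front/back edges [95.6 90.6] rail bottom front [96.] bar r3 centre [96.8]
0.008 top front/back edges [90.6 85.7] rail bottom front [91.5] bar r3 centre [92.6]
98 [90, 91, 92, 122, 124, 125, 126, 173, 174, 175, 176, 335, 336, 337, 349, 350, 351, 401, 402, 403, 404, 429, 430]
104 [90, 91, 92, 96, 97, 98, 99, 100, 101, 108, 109, 150, 151, 152, 174, 175, 176, 189, 190, 315, 316, 317, 318, 332, 333, 338, 350, 351, 413, 414, 423, 424, 425, 426, 427, 429]
110 [93, 94, 102, 103, 104, 105, 106, 107, 109, 110, 117, 118, 137, 138, 189, 190, 315, 316, 317, 318, 332, 333, 349, 350, 351, 412, 413, 414, 418, 419, 420, 421, 422, 423, 429, 430]
130 [93, 94, 116, 117, 132, 147, 148, 149, 160, 161, 318, 319, 331, 332, 358, 359, 360, 368, 369, 370, 373, 374, 375, 388, 389, 390, 402, 403, 405, 406]
```

Call:
{"method": "servo_tool", "body": {"series": [[[2,0,0,0],[4,0,0,0],[5,0,0,0],[3,0,0,0],[0,0,0,0],[0,0,0,0],[0,0,0,0],[0,0,0,0],[0,0,0,0],[0,0,0,0]]]}}

```text
t: 32.62
eef_pos: [0.6114, -0.1873, 0.2099]
ee_rot: [-3.142, -0.0, -0.175]
force: [-1.2, -0.1, -1.6]
width: 0.0591
gripper_force: 35.0
```

Run:
```python
from h import *
s=telemetry.get_state();print(s["t"],s["eef_pos"],s["ee_rot"])
old=cv2.imread("pics/x5.png").astype(int).sum(2)
m=eyes.grab_frame("wrist"); cv2.imwrite("pics/x6.png",m[:,:,::-1]); im=m.astype(int).sum(2)
for c in (235,256,280): print("new",c,"from 85",im[85:130,c].tolist())
print("old lips (row 85+)")
for c in (100,130,141,155,360,385,400,422): print(c,old[85:125,c].tolist())
```

```text
32.6167 [ 0.61138545 -0.18729803  0.20986742] [-3.14158747e+00 -9.80107977e-05 -1.74604962e-01]
new 235 from 85 [139, 137, 135, 134, 136, 136, 132, 134, 140, 139, 133, 131, 128, 153, 231, 225, 216, 209, 211, 213, 214, 211, 206, 210, 287, 363, 305, 326, 364, 361, 358, 355, 384, 391, 384, 372, 364, 367, 378, 398, 316, 96, 123, 171, 200]
new 256 from 85 [135, 134, 130, 134, 140, 131, 132, 130, 136, 136, 132, 129, 122, 179, 233, 224, 216, 206, 214, 208, 211, 210, 204, 225, 321, 366, 295, 342, 373, 370, 371, 373, 322, 384, 377, 387, 391, 383, 376, 399, 292, 106, 124, 179, 205]
new 280 from 85 [128, 134, 129, 127, 138, 134, 129, 130, 133, 131, 126, 129, 126, 166, 230, 223, 222, 211, 208, 213, 213, 214, 208, 221, 346, 360, 305, 336, 369, 364, 367, 329, 367, 379, 388, 395, 383, 392, 384, 387, 319, 100, 130, 174, 201]
old lips (row 85+)
100 [689, 698, 706, 720, 731, 731, 726, 725, 751, 568, 3, 67, 87, 86, 85, 78, 80, 63, 0, 633, 754, 720, 735, 726, 259, 0, 635, 731, 725, 743, 465, 348, 368, 372, 369, 366, 374, 367, 367, 368]
130 [709, 712, 714, 709, 719, 742, 660, 494, 520, 366, 64, 77, 85, 5
[... 641 characters left out ...]
44, 442, 445, 443, 449, 442, 443, 443, 443, 438, 435, 439, 445, 445, 453, 467, 502, 147, 175, 179, 176]
385 [115, 86, 42, 130, 173, 359, 526, 395, 137, 108, 81, 162, 482, 440, 435, 432, 432, 433, 433, 433, 435, 433, 434, 433, 432, 436, 434, 431, 431, 434, 444, 412, 315, 305, 269, 748, 759, 734, 727, 725]
400 [702, 689, 703, 716, 724, 731, 751, 520, 495, 379, 57, 58, 91, 369, 453, 430, 431, 429, 426, 431, 428, 434, 426, 428, 424, 429, 427, 423, 424, 436, 430, 444, 418, 136, 109, 114, 114, 108, 116, 110]
422 [709, 711, 705, 703, 708, 717, 724, 743, 765, 0, 55, 82, 87, 94, 92, 89, 73, 30, 272, 742, 727, 719, 760, 422, 0, 363, 743, 700, 701, 711, 716, 711, 703, 706, 706, 699, 706, 703, 701, 693]
```

The 5-px band, at rows 94–99 before and 112–116.5 now, shifts exactly as a feature at z=0.15 should. So that band is the rail top.

Run:
```python
from h import *
s=telemetry.get_state();k=eyes.calibration("wrist");yw=s["ee_rot"][2]; x=np.array([np.cos(yw),np.sin(yw),0]);y=np.array([-x[1],x[0],0]);p=s["eef_pos"]
r=lambda px,z:((wray(px,z,k)-p)@x*1000,(wray(px,z,k)-p)@y*1000)
print("rail back/front", [np.round(r((256,v),.15),1) for v in (111.5,116.7)])
print("lip outer",np.round(r((256,125.5),p[2]-.0115+.055),1), "cam height",-(cv2.Rodrigues(np.array(k["rvec"]))[0].T@np.ravel(k["tvec"]))[2])
m=cv2.imread("pics/x6.png").astype(int).sum(2)
for v in (112,116): print(v,[i for i in range(60,460) if abs(m[v,i+1]-m[v,i-1])>150])
# yaw of rail: find front edge row of bright band per column
for c in (205,225,245,265,285,305): 
    col=m[105:124,c]; print(c,col.tolist())
```

```text
rail back/front [array([72.1, -0.4]), array([67.9, -0.4])]
lip outer [69.6 -0.1] cam height 0.39010200688843244
112 [78, 79, 91, 92, 178, 179, 345, 349, 350, 428, 440, 441, 442]
116 [78, 79, 92, 175, 342, 343, 347, 348, 349, 350, 412, 413, 428, 440, 441]
205 [220, 218, 214, 210, 204, 320, 388, 235, 368, 360, 354, 360, 346, 341, 379, 372, 373, 371, 367]
225 [211, 210, 212, 209, 257, 375, 339, 286, 370, 364, 360, 368, 323, 367, 374, 371, 372, 379, 388]
245 [214, 212, 210, 224, 317, 364, 295, 340, 370, 366, 362, 364, 316, 384, 375, 374, 376, 365, 361]
265 [212, 212, 199, 221, 328, 350, 279, 338, 375, 368, 367, 368, 340, 403, 395, 389, 374, 361, 365]
285 [211, 213, 201, 205, 342, 360, 302, 332, 377, 371, 369, 336, 369, 384, 400, 409, 382, 370, 380]
305 [211, 211, 202, 195, 282, 379, 291, 296, 370, 367, 364, 353, 336, 389, 379, 370, 360, 366, 370]
```

The rail centre is 70 mm ahead and the pocket centre about 61 mm, so I'll go 8 mm forward and 4 mm to -y. Then down 86 mm, and check before hooking.

Call:
{"method": "servo_tool", "body": {"series": [[[4,2,0,0],[4,2,0,0],[0,0,5,0],[0,0,12,0],[0,0,16,0],[0,0,17,0],[0,0,16,0],[0,0,12,0],[0,0,6,0],[0,0,2,0]]]}}

```text
t: 33.5
eef_pos: [0.6179, -0.1926, 0.1221]
ee_rot: [3.141, 0.002, -0.175]
force: [0.4, -0.1, -1.4]
width: 0.0595
gripper_force: 35.0
```

Call:
{"method": "servo_tool", "body": {"series": [[[0,0,0,0],[0,0,0,0],[0,0,0,0],[0,0,0,0],[0,0,0,0],[0,0,0,0],[0,0,0,0],[0,0,0,0],[0,0,0,0],[0,0,0,0]]]}}

```text
t: 34.33
eef_pos: [0.6187, -0.1926, 0.1238]
ee_rot: [3.142, 0.0, -0.175]
force: [0.2, -0.9, -1.7]
width: 0.0595
gripper_force: 35.0
```

Run:
```python
from h import *
s=telemetry.get_state();print(s["t"],s["eef_pos"],s["ee_rot"],s["force"])
m=eyes.grab_frame("wrist"); cv2.imwrite("pics/x7.png",m[:,:,::-1]); m=m.astype(int).sum(2)
k=eyes.calibration("wrist");yw=s["ee_rot"][2]; x=np.array([np.cos(yw),np.sin(yw),0]);y=np.array([-x[1],x[0],0]);p=s["eef_pos"]
P=lambda a,b,z:wproj([p+a*x+b*y+[0,0,z-p[2]]],k)[0].round(1)
print("lip outer",P(.0696,0,p[2]+.0435),"edges",P(.0696,.03,p[2]+.0435),P(.0696,-.03,p[2]+.0435),"rail back/front at 62+-2",P(.064,0,.15),P(.06,0,.15),"at hung ends",P(.064,.05,.15),P(.06,.05,.15))
for c in (170,180,190,256,325,335,342): print(c,"from 95",m[95:150,c].tolist())
```

```text
34.3333 [ 0.61867495 -0.19260836  0.12375188] [ 3.14158321e+00  8.08844955e-06 -1.74566065e-01] [ 0.23581627 -0.86199087 -1.69792124]
lip outer [255.8 125.5] edges [191.3 126.5] [320.3 126.5] rail back/front at 62+-2 [255.7 133.4] [255.7 141. ] at hung ends [162.3 135.3] [162.7 142.7]
170 from 95 [317, 278, 106, 128, 132, 134, 135, 140, 140, 138, 136, 132, 131, 134, 149, 150, 182, 224, 218, 219, 217, 217, 216, 216, 217, 219, 214, 216, 218, 222, 189, 216, 321, 368, 376, 393, 314, 240, 245, 235, 282, 363, 358, 349, 353, 356, 350, 355, 359, 343, 338, 335, 343, 348, 350]
180 from 95 [120, 130, 143, 133, 132, 128, 141, 141, 139, 139, 134, 133, 134, 141, 150, 172, 219, 220, 217, 217, 217, 220, 224, 216, 220, 222, 217, 219, 215, 215, 134, 311, 352, 371, 383, 357, 260, 249, 248, 252, 339, 360, 355, 353, 355, 354, 352, 360, 375, 371, 373, 368, 365, 360, 355]
190 from 95 [138, 137, 128, 127, 135, 134, 140, 142, 137, 135, 131, 136, 132, 145, 148, 190, 226, 219, 220, 216, 218, 215, 214, 214, 215, 217, 216, 210, 213, 184, 214, 327, 363, 388, 357, 273, 231, 237, 233, 257, 329, 314, 343, 339, 347, 
[... 501 characters left out ...]
316, 350, 372, 381, 365, 283, 247, 251, 236, 358, 367, 357, 362, 356, 361, 348, 409, 617, 300, 312, 326, 325, 322, 315, 311]
335 from 95 [307, 303, 317, 118, 124, 125, 132, 125, 131, 133, 129, 132, 132, 147, 156, 201, 220, 218, 217, 211, 212, 212, 213, 214, 209, 216, 214, 214, 215, 154, 279, 340, 368, 374, 387, 276, 246, 250, 255, 318, 367, 363, 360, 363, 358, 362, 363, 360, 357, 357, 356, 361, 362, 359, 353]
342 from 95 [305, 310, 294, 317, 213, 119, 135, 129, 129, 133, 132, 133, 130, 140, 145, 186, 227, 219, 222, 218, 211, 211, 214, 210, 211, 212, 210, 215, 213, 184, 227, 327, 361, 373, 398, 292, 241, 254, 255, 285, 375, 363, 362, 358, 360, 356, 354, 358, 353, 367, 368, 362, 353, 351, 351]
```

Prediction and picture agree: the rail is at +60 to +64 mm, inside the pocket at +55.6 to +66.6 mm. Lowering to hook.

Call:
{"method": "servo_tool", "body": {"series": [[[0.5,0,2,0],[0,0,2,0],[0,0,2,0],[0,0,2,0],[0,0,2,0],[0,0,2,0],[0,0,1,0],[0,0,1,0],[0,0,0,0],[0,0,0,0]]]}}

```text
t: 35.22
eef_pos: [0.6192, -0.1927, 0.11]
ee_rot: [3.142, -0.0, -0.175]
force: [-0.3, 0.2, -0.5]
width: 0.0594
gripper_force: 35.0
```

Call:
{"method": "servo_tool", "body": {"series": [[[0,0,0.5,0],[0,0,0.5,0],[0,0,0.5,0],[0,0,0,0],[0,0,0,0],[0,0,0,0],[0,0,0,0],[0,0,0,0],[0,0,0,0],[0,0,0,0]]]}}

```text
t: 36.05
eef_pos: [0.6195, -0.1928, 0.1085]
ee_rot: [3.142, -0.001, -0.174]
force: [-0.5, 0.7, 3.1]
width: 0.0594
gripper_force: 35.0
```

The rail is carrying the bin (+3 N). Releasing with a limited opening.

Call:
{"method": "servo_tool", "body": {"series": [[[0,0,0,0],[0,0,0,0],[0,0,0,0],[0,0,0,0],[0,0,0,0],[0,0,0,0],[0,0,0,0],[0,0,0,0],[0,0,0,0],[0,0,0,0]]], "claw": -0.6, "grip_force": 3}}

```text
t: 36.88
eef_pos: [0.6192, -0.1927, 0.1083]
ee_rot: [3.142, -0.0, -0.174]
force: [-0.2, -1.0, 0.8]
width: 0.0704
gripper_force: 0.0
```

Run:
```python
from h import *
s=telemetry.get_state();print(s["t"],s["eef_pos"],s["force"],s["width"])
m=eyes.grab_frame("wrist"); cv2.imwrite("pics/x8.png",m[:,:,::-1])
k=eyes.calibration("wrist");yw=s["ee_rot"][2]; x=np.array([np.cos(yw),np.sin(yw),0]);y=np.array([-x[1],x[0],0]);p=s["eef_pos"]
P=lambda a,b,z:wproj([p+a*x+b*y+[0,0,z]],k)[0].round(1)
print("pred lip",P(.0696,.03,.0435),P(.0696,-.03,.0435), "pot lid -x..", P(0,.0195,.0395),P(0,-.0195,.0395),P(.0195,0,.0395))
for n in ("bin","pot_medium","hung_left","hung_right"):
    for d in trace("wrist",n)[:1]:
        v,u=np.nonzero(d["mask"]);print(n,round(d["conf"],2),u.min(),u.max(),v.min(),v.max())
m=m.astype(int).sum(2)
for c in (205,256,305): print(c,"from 110",m[110:140,c].tolist())
```

```text
36.8833 [ 0.61917146 -0.19268193  0.10830158] [-0.17681328 -1.03992776  0.80871258] 0.0703737867845004
pred lip [191.2 126.6] [320.3 126.5] pot lid -x.. [220.  255.7] [291.6 255.6] [255.8 223.2]
bin 0.88 190 320 125 314
pot_medium 0.79 221 289 192 266
hung_left 0.89 29 163 132 251
205 from 110 [160, 214, 217, 214, 215, 214, 218, 217, 212, 215, 218, 218, 216, 213, 217, 223, 187, 149, 140, 145, 145, 146, 144, 139, 168, 198, 189, 191, 189, 187]
256 from 110 [210, 220, 216, 217, 215, 209, 212, 209, 210, 215, 211, 212, 212, 214, 221, 187, 150, 143, 140, 141, 148, 141, 142, 163, 192, 189, 189, 187, 186, 187]
305 from 110 [191, 225, 222, 223, 225, 207, 206, 216, 210, 213, 214, 213, 214, 215, 222, 227, 147, 144, 141, 143, 139, 144, 143, 153, 189, 189, 190, 192, 188, 189]
```

Call:
{"method": "servo_tool", "body": {"series": [[[0,0,-3,0],[0,0,-6,0],[0,0,-10,0],[0,0,-15,0],[0,0,-20,0],[0,0,-25,0],[0,0,-25,0],[0,0,-20,0],[0,0,-10,0],[0,0,0,0]]]}}

```text
t: 37.97
eef_pos: [0.6205, -0.193, 0.246]
ee_rot: [-3.141, -0.006, -0.174]
force: [-0.1, 0.4, 0.4]
width: 0.0707
gripper_force: 0.0
```

Call:
{"method": "servo_tool", "body": {"series": [[[0,0,0,0],[0,0,0,0],[0,0,0,0],[0,0,0,0],[0,0,0,0],[0,0,0,0],[0,0,0,0],[0,0,0,0],[0,0,0,0],[0,0,0,0]]]}}

```text
t: 38.8
eef_pos: [0.6192, -0.1927, 0.2423]
ee_rot: [-3.142, -0.0, -0.175]
force: [0.2, 0.1, 0.9]
width: 0.0699
gripper_force: 0.0
```

Run:
```python
from h import *
s=telemetry.get_state();print(s["t"],s["eef_pos"],s["force"],s["width"])
m=eyes.grab_frame("wrist"); cv2.imwrite("pics/x9.png",m[:,:,::-1])
k=eyes.calibration("wrist");yw=-.1746; x=np.array([np.cos(yw),np.sin(yw),0]);y=np.array([-x[1],x[0],0]);o=np.array([.6192,-.1927,0])+.0006*x
M=m.astype(int).sum(2)
def box(tilt,dx=0):
    # rotate about the rail line (60.5,52): nose down by tilt
    c,t=np.cos(tilt),np.sin(tilt); out={}
    for n,(a,b,z) in dict(lipL=(.069,.03,.055),lipR=(.069,-.03,.055),wallL=(.055,.03,.045),frontL=(-.055,.03,.045),frontR=(-.055,-.03,.045),frontbot=(-.055,0,0),lid=(.0195,0,.051)).items():
        u,w=a-.0605,z-.052; a2=.0605+u*c-w*t*-1*-1; z2=.052+w*c+u*t
        out[n]=wproj([o+(a2+dx)*x+b*y+[0,0,.098+z2]],k)[0].round(1).tolist()
    return out
for t in (0,.05,.1,.15): print(t,box(t))
for n in ("bin","pot_medium","hung_left","hung_right"):
    for d in trace("wrist",n)[:1]:
        v,u=np.nonzero(d["mask"]);print(n,round(d["conf"],2),u.min(),u.max(),v.min(),v.max())
        for r in range(v.min()+4,v.max(),20): print("  ",r,u[v==r].min(),u[v==r].max())
    d=recognise("wrist",n)[:1]; print(d[0]["position"] if d else None)
print(M[60:250:2,256].tolist())
```

```text
38.8 [ 0.61916358 -0.19268472  0.24225767] [0.17988118 0.11763287 0.94782981] 0.06985380658236731
0 {'lipL': [222.2, 113.4], 'lipR': [288.8, 113.4], 'wallL': [223.6, 127.7], 'frontL': [226.8, 234.5], 'frontR': [284.3, 234.4], 'frontbot': [255.5, 218.0], 'lid': [255.5, 165.6]}
0.05 {'lipL': [222.1, 113.6], 'lipR': [288.8, 113.6], 'wallL': [223.6, 127.3], 'frontL': [227.3, 231.7], 'frontR': [283.8, 231.6], 'frontbot': [255.5, 214.0], 'lid': [255.5, 165.1]}
0.1 {'lipL': [222.1, 113.8], 'lipR': [288.9, 113.8], 'wallL': [223.6, 126.9], 'frontL': [227.7, 228.8], 'frontR': [283.3, 228.7], 'frontbot': [255.5, 210.0], 'lid': [255.5, 164.4]}
0.15 {'lipL': [222.0, 114.1], 'lipR': [288.9, 114.0], 'wallL': [223.6, 126.5], 'frontL': [228.1, 225.7], 'frontR': [282.9, 225.7], 'frontbot': [255.5, 205.9], 'lid': [255.5, 163.6]}
bin 0.91 222 288 115 231
   119 222 288
   139 224 286
   159 226 285
   179 226 284
   199 228 284
   219 229 283
[0.6393, -0.1953, 0.1155]
pot_medium 0.82 235 274 157 204
   161 244 266
   181 236 273
   201 244 266
[0.621, -0.1932, 0.1422]
hung_left 0.94 122 197 117 206
   121 126 181
   141 126 193
   161 130 195
   181 133 196
   201 136 192
[0.6606, -0.0932, 0.1199]
hung_right 0.98 317 391 116 205
   120 331 387
   140 321 386
   160 319 384
   180 318 380
   200 322 377
[0.621, -0.2932, 0.128]
[313, 308, 314, 320, 326, 306, 319, 221, 121, 137, 133, 134, 133, 136, 132, 133, 133, 128, 141, 133, 138, 133, 126, 176, 215, 210, 208, 200, 136, 190, 186, 183, 185, 190, 186, 186, 188, 187, 187, 186, 187, 187, 187, 189, 189, 186, 182, 182, 255, 312, 312, 308, 320, 214, 24, 48, 37, 39, 42, 40, 43, 38, 38, 44, 40, 42, 30, 100, 87, 89, 89, 87, 48, 427, 441, 377, 137, 142, 145, 141, 142, 140, 146, 143, 110, 417, 715, 704, 713, 712, 704, 696, 715, 698, 703]
```

The bin hangs square with a slight droop (about 0.06 rad), the pot upright in it and the neighbours unmoved. The gripper is clear.

```bash
python3 -c "
from station import ticket; print(ticket.job_done())"
```

```text
the job is handed in; nothing more can be done
None
```

I handed the job in at about 39 s of the 61 s allowed, no verdict shown: the medium (39 mm) pot stands upright in the grey bin, which hangs by its lip on the rail between the two hung bins, drooping about 0.06 rad; my first try at lowering the pot tipped the bin by roughly 0.25 rad, so I re-set and re-gripped it.

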